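# Shut a module into the screened test box

### The arm

A 6-joint arm with a two-finger parallel gripper is mounted at the origin on a cart in front of the work surface, level with it; the furniture and walls round the work are solid. World frame = base frame: x ahead of the robot, y to its left, z up, the work surface at z = 0. Lengths are in m, angles in rad, forces in N, time in s.
With the tool pointing down it reaches from about 0.3 to 1 m from the base axis. Payload 5.1 kg.
Tool frame: the origin (TCP) lies on the centre line of the jaws, within the pads' length; the fingertips stand ahead of it and the grasp point (between the pads) lies 2 mm behind it (robot.tip_reach is the z of the fingertips in the tool frame, in m); z points along the fingers, y is the line along which they close (so a half turn about z gives the same grasp; the last joint's range is limited). The gripper opens to 95 mm and grips with 3 to 60 N. Pads are 20 mm wide; open, the fingers measure 119 mm over their backs; the gripper's body (75 mm by 180 mm) begins 59 mm behind the grasp point.
Start: joints at [-1.366, 0.124, 1.65, -0, 1.367, -0.083], TCP at [0.184, -0.623, 0.232] pointing down, gripper open.
Joint ranges: [-2.61, 2.61], [-1.02, 2.33], [0.03, 2.71], [-1.35, 4.49], [0.32, 2.68], [-2.91, 2.91]. Speed limits (rad/s): [2.57, 2.57, 3.14, 3.14, 3.14, 3.14].

### API

Orientations are given as a rotation vector (axis times angle).
In Python, from station import robot gives the robot as it stands.
- The arm moves only by the tool servo_tool, never from a script. Its argument "deltas" is a list of rows, each an object with "offset": the shift along the tool's x, y, z in units of 40 cm (1.0 is 40 cm), a list of three; "twist": the turn, a rotation vector about the tool's x, y, z in units of 1.5 rad (1.0 is 1.5 rad), a list of three; "fingers": the opening, from 0 (shut) to 1 (fully open). A call has 1 to 8 rows; each row is the pose to reach, as a shift and turn from the pose commanded when the call began, along the tool's axes at that moment; what a row does not reach only later rows make up. A row lasts 1/10 s, in which the tool goes at most 50 mm and 8.59 degrees, less where a joint would pass 70% of its speed; a pose out of reach is approached as far as the arm can. A call with a number of a shift or a turn outside -1 to 1 is refused whole. A call with a gripper value outside its range is refused whole. The fingers move at their own pace and stop on an object; "squeeze" is the grip in N (left out, the last holds). Time passes only in rows, so rows that repeat a pose let the fingers close. It gives the time, the measured TCP pose, the force, the opening and the grip force at its end, in the units of the state.
- robot.observe(): the state, without advancing time (a new reading comes with each control period).
- robot.read_camera(name): name is "side" or "top" or "wrist"; returns a dict with "img" (420x560x3 uint8, red, green, blue), "fx", "fy", "cx", "cy" (pixels), "dist" ([k1, k2, p1, p2, k3] as OpenCV has them; the pictures are not rectified), "origin" and "orientation" of the camera in the world. Camera axes: x right, y down, z forward; pixel columns grow to the right and rows downward; lengths in m; the calibration is good to about 2 mm. A picture is of the moment at which its call begins. There is no depth.
- robot.sign_off(): hands the job in; it is judged then, once.
The state is a dict: "clock": time; "q": joint angles; "dq": joint speeds; "effort": joint torques, N m; "tool_pos": TCP position; "orientation": TCP orientation; "contact_force": force on the tool from outside, world axes, zero at the start; "torque": the same for the moment, N m; "grip_width": finger opening in m; "finger_force": force on a finger pad.
Only numpy, scipy, OpenCV 4.12 (cv2) and the standard library are available. Lean on these libraries where they do the work, as an engineer would, in place of code of your own. Each camera call takes 0.05 s, during which the arm holds its last target. There are 200 camera calls.

### The job

Shut the teal module that lies beside the aluminium test box up in the box for its screening test: lift the loose lid with the black knob off the box and lay it, knob up, on the blue mat, then put the teal module flat on the floor of the box, its two brass connectors pointing squarely at the wall that has the two brass ports. Finally put the lid back on so that it sits fully home all round. Set the lid and the module down gently, never letting them drop, and leave the other things on the bench where they are.

Things in the scene. Friction and masses are not known exactly. Their poses are not given: they have to be found in the camera images.
- test_box: Open aluminium box fixed to the bench. Inside 164 (x) by 136 mm (y), floor 3 mm thick, rim 54 mm above the bench; a flange 11 mm wide round the mouth (186 x 158 mm over all). Origin: centre of the underside, z up. Two brass ports go through its -x wall at y = +-20 mm, 22 mm up; their nuts stand 6 mm into the box, the threads 15 mm outside. The other walls are plain.
- box_ports (a point): Inner face of the wall with the two brass ports, midway between them, 22 mm above the bench; the frame is that of test_box.
- lid: Loose grey lid plate 184 (x) by 156 (y) by 3 mm, 0.25 kg, at first on the test box. Four copper lip strips reach 9 mm below the plate into the box mouth, with about 4 mm of play a side. Origin: centre, at the foot of the lips (45 mm above the box's underside when home; the plate's top is 12 mm above the origin), z up. Fits either way round. On the mat it rests on the lips.
- lid_knob (a point): Centre of the lid's black bar-shaped knob, 33 mm above the lid's origin on its z axis. The bar is 46 mm long along the lid's x, 20 mm wide along its y (grip it across y) and 18 mm high; its underside is 12 mm above the plate's top.
- mat: Thin square blue mat, 200 x 200 x 3 mm, fixed flat on the bench, left or right of the test box. Origin: centre of the underside, z up.
- module: Teal die-cast module box 50 mm (x) by 104 mm (y, with connectors) by 31 mm high, lying loose on the bench left or right of the test box. Origin: centre of the underside, z up. The teal body spans y = -38 to +52 mm; two brass connectors stand out of its -y end. Grip it across x, near y = +7 mm.
- module_connectors (a point): Between the ends of the module's two brass connectors, 50 mm along -y from the module's origin, 16 mm above it.
- ipa_bottle: Bystander, to be left alone: white bottle with black cap, 50 mm across, 136 mm high. Origin: centre of the underside.
- flux_bottle: Bystander, to be left alone: small yellow bottle with black cap, 36 mm across, 102 mm high. Origin: centre of the underside.
- padlock_spare: Bystander, to be left alone: red padlock lying flat, 70 x 38 x 18 mm. Origin: centre of the underside.
- grey_module: Bystander, to be left alone: light-grey module box with brass connectors, 60 x 124 x 33 mm (not the one to be tested). Origin: centre of the underside.
Not all that is in view belongs to the job. Leave any green or pink look-alike of the module alone.

How it is judged:
By the outcome, as a careful person would: the job done as asked, in the order asked, and still so for the second after the job is handed in, with the robot touching nothing.
It also fails if it takes over 72 s, if anything falls off the work surface, if the arm or the gripper's body presses on something with over 40 N, if the wrist force passes 120 N, or if a joint passes its speed limit or range.

## Working session

There is one attempt and no reset: what is moved stays moved. The work goes in short steps, Python scripts to look and compute and a tool call to move; the robot and the scene stay as the last step left them, time stands still between calls to the robot, and variables do not carry over. Pictures are saved under pics/ and viewed, at most 10 in all, crops included, and the job is handed in when it is done.

Besides the shell and the picture viewer there is one more tool, called after "Request:" by a JSON object that holds its "fn" and its "kwargs". servo_tool: Moves the arm, as the interface text tells. Its arguments: {"type":"object","properties":{"deltas":{"type":"array","items":{"type":"object","properties":{"offset":{"type":"array","items":{"type":"number","minimum":-1,"maximum":1}},"twist":{"type":"array","items":{"type":"number","minimum":-1,"maximum":1}},"fingers":{"type":"number"}}}},"squeeze":{"type":"number"}},"required":["deltas"]}

```bash
mkdir -p pics; ls
cat > h.py <<'E'
import numpy as np, cv2
from scipy.spatial.transform import Rotation as R
from station import robot
def cam(n):
    return robot.read_camera(n)
def bgr(c): return cv2.cvtColor(np.asarray(c["img"]),cv2.COLOR_RGB2BGR)
def rot(o):
    o=np.asarray(o,float)
    return o if o.shape==(3,3) else R.from_rotvec(o).as_matrix()
def ray(c,px):
    K=np.array([[c["fx"],0,c["cx"]],[0,c["fy"],c["cy"]],[0,0,1.]])
    u=cv2.undistortPoints(np.array(px,float).reshape(-1,1,2),K,np.array(c["dist"],float)).reshape(-1,2)
    return np.c_[u,np.ones(len(u))]@rot(c["orientation"]).T
def onz(c,px,z):
    d=ray(c,px);o=np.array(c["origin"]);return o+d*((z-o[2])/d[:,2])[:,None]
E
python3 - <<'E'
from h import *
for n in("top","side"):
    c=cam(n);cv2.imwrite(f"pics/{n}0.png",bgr(c));print(n,c["fx"],c["origin"],c["orientation"])
s=robot.observe();print(s,robot.tip_reach)
E
```

```text
pics
top 479.14900378924466 [ 0.33360656 -0.11034904  1.5757464 ] [-2.11903635  2.18443018 -0.14345032]
side 388.67775850543035 [ 0.54503571 -1.18891953  0.79620321] [-2.15483482 -0.01139459 -0.02362858]
{'clock': 0.1, 'q': array([-1.36558880e+00,  1.24435495e-01,  1.65154231e+00, -1.28007303e-05,
        1.36748741e+00, -8.25929990e-02]), 'dq': array([ 0.0014463 , -0.00194043, -0.0035412 ,  0.00034073, -0.00042557,
        0.00012809]), 'effort': array([ 5.93936093e-04, -4.18880618e+01, -3.61096859e+01,  7.76493852e-02,
        4.61658498e-02, -6.81633037e-05]), 'tool_pos': array([ 0.18435932, -0.62273383,  0.2305099 ]), 'orientation': array([-3.10727226e+00, -4.50253520e-01,  1.99750562e-04]), 'contact_force': array([ 0.67567187, -0.5774176 ,  0.18288737]), 'torque': array([-0.037324  , -0.07994052,  0.07944427]), 'finger_force': 0.0, 'grip_width': 0.09513223826686988} 0.017
```

View pics/top0.png

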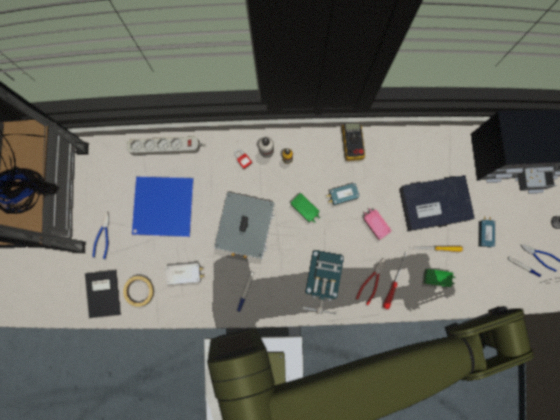

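View pics/side0.png

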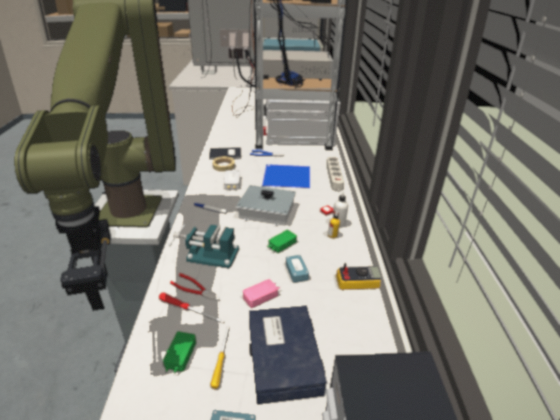

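Run:
```python
from h import *
t=cv2.imread("pics/top0.png");s=cv2.imread("pics/side0.png")
f=lambda im,x,y,w,h:cv2.resize(im[y:y+h,x:x+w],(400,300),interpolation=cv2.INTER_CUBIC)
cv2.imwrite("pics/crop1.png",np.vstack([np.hstack([f(t,205,175,100,75),f(t,315,165,80,60)]),np.hstack([f(t,450,205,80,60),f(s,225,170,100,75)])]))
hsv=cv2.cvtColor(t,cv2.COLOR_BGR2HSV)
for p in[(343,194),(337,190),(487,226),(163,206),(230,220),(356,190),(334,196)]:print(p,hsv[p[1],p[0]])
```

```text
(343, 194) [ 75   8 203]
(337, 190) [ 92  64 123]
(487, 226) [ 93  15 158]
(163, 206) [111 195 166]
(230, 220) [ 79  16 125]
(356, 190) [ 96  58 131]
(334, 196) [ 94  69 126]
```

View pics/crop1.png

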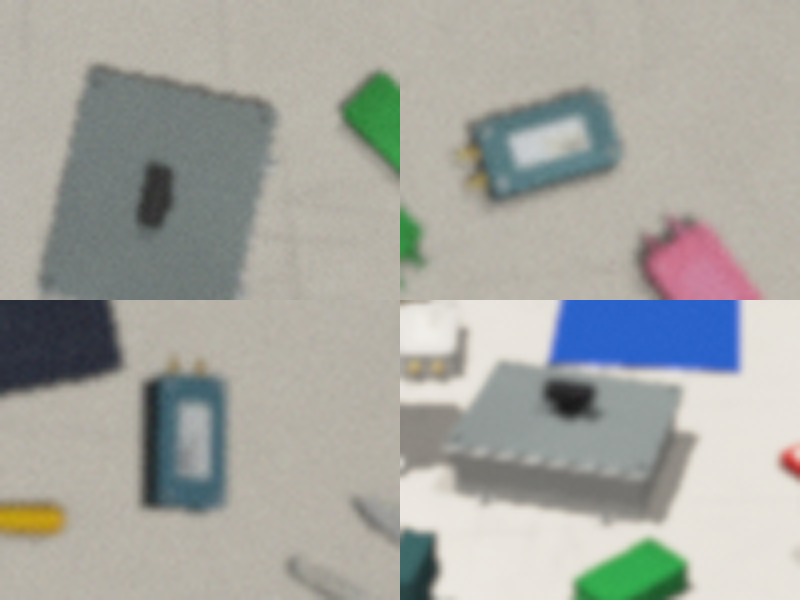

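```bash
cat >> h.py <<'E'
def meas(c,mask,near,z,name=""):
    n,l,st,ce=cv2.connectedComponentsWithStats(mask)
    best=min([i for i in range(1,n) if st[i,4]>60],key=lambda i:np.hypot(*(ce[i]-near)))
    cnt=max(cv2.findContours((l==best).astype(np.uint8),cv2.RETR_EXTERNAL,cv2.CHAIN_APPROX_NONE)[0],key=cv2.contourArea)
    P=onz(c,cnt.reshape(-1,2),z)
    r=cv2.minAreaRect((P[:,:2]*1000).astype(np.float32))
    print(name,"ctr px",ce[best].round(1),"area",st[best,4],"rect mm",np.round(r[0],1),np.round(r[1],1),"ang",round(r[2],1));return P,r
E
python3 - <<'E'
from h import *
c=cam("top");im=cv2.medianBlur(bgr(c),3);h=cv2.cvtColor(im,cv2.COLOR_BGR2HSV);lab=cv2.cvtColor(im,cv2.COLOR_BGR2LAB).astype(int)
print(lab[220,230],lab[215,290],lab[190,337],lab[206,163],lab[224,244])
teal=cv2.inRange(h,(82,40,60),(104,140,200))
meas(c,cv2.morphologyEx(teal,cv2.MORPH_CLOSE,np.ones((9,9))),(343,194),.031,"module")
meas(c,cv2.inRange(h,(105,120,80),(125,255,255)),(163,206),.003,"mat")
b=lab[...,2]
g=((b<130)&(h[...,1]<40)&(lab[...,0]<150)&(lab[...,0]>90)).astype(np.uint8)*255
g=cv2.morphologyEx(g,cv2.MORPH_CLOSE,np.ones((9,9)));g=cv2.morphologyEx(g,cv2.MORPH_OPEN,np.ones((9,9)))
P,r=meas(c,g,(245,224),.057,"lid");print(cv2.boxPoints(r))
k=(lab[...,0]<65).astype(np.uint8)*255
P,_=meas(c,k,(244,224),.087,"knob")
cv2.imwrite("pics/g.png",g)
brass=cv2.inRange(h,(14,70,80),(32,255,255))
n,l,st,ce=cv2.connectedComponentsWithStats(brass)
for i in range(1,n):
    if np.hypot(*(ce[i]-(335,197)))<25 or np.hypot(*(ce[i]-(245,224)))<60:print("brass",ce[i],st[i,4],onz(c,[ce[i]],.016))
E
```

```text
[131 124 127] [188 127 134] [128 118 123] [ 91 146  76] [ 57 128 128]
module ctr px [344.  193.5] area 374 rect mm [ 608.  -313.7] [51.4 86.1] ang 12.5
mat ctr px [162.5 205.8] area 3222 rect mm [590.5 294.6] [194.6 195.1] ang 86.3
lid ctr px [244.  224.7] area 2724 rect mm [512.5  14.5] [155.4 188.2] ang 76.2
[[402.63547  -38.532135]
 [585.4692   -83.319016]
 [622.4321    67.575134]
 [439.59845  112.362015]]
knob ctr px [243.6 223.5] area 65 rect mm [512.1  13.8] [15.7 41. ] ang 88.8
brass [328.75 195.  ] 4 [[ 0.60688595 -0.26401008  0.016     ]]
brass [330.2 200.8] 5 [[ 0.58731088 -0.26795657  0.016     ]]
brass [232.63636364 254.09090909] 11 [[0.42125238 0.05726163 0.016     ]]
brass [244.42857143 256.28571429] 7 [[0.41303428 0.01888303 0.016     ]]
```

```bash
cat >> h.py <<'E'
def plan(x,y,z,yaw):
    s=robot.observe();Rt=R.from_rotvec(s["orientation"]);p=np.array(s["tool_pos"])
    a=np.radians(yaw);T=R.from_matrix(np.array([[np.cos(a),np.sin(a),0],[np.sin(a),-np.cos(a),0],[0,0,-1]]))
    print("offset",np.round(Rt.inv().apply(np.array([x,y,z])-p)/.4,4),"twist",np.round((Rt.inv()*T).as_rotvec()/1.5,4),"pos",p.round(4),"F",np.round(s["contact_force"],1),"t",s["clock"],"q6",round(s["q"][5],2))
E
python3 -c "
from h import *
plan(.36,-.3,.25,-13.8)"
```

```text
offset [ 0.6501 -0.6493 -0.0472] twist [-1.100e-03  2.000e-04  3.524e-01] pos [ 0.1844 -0.6228  0.2307] F [-0.4  0.6  0.2] t 0.15 q6 -0.08
```

Request:
{"fn": "servo_tool", "kwargs": {"deltas": [{"offset": [0.62, -0.647, -0.025], "twist": [0, 0, 0.3525], "fingers": 0.6}, {"offset": [0.62, -0.647, -0.025], "twist": [0, 0, 0.3525], "fingers": 0.6}, {"offset": [0.62, -0.647, -0.025], "twist": [0, 0, 0.3525], "fingers": 0.6}, {"offset": [0.62, -0.647, -0.025], "twist": [0, 0, 0.3525], "fingers": 0.6}, {"offset": [0.62, -0.647, -0.025], "twist": [0, 0, 0.3525], "fingers": 0.6}, {"offset": [0.62, -0.647, -0.025], "twist": [0, 0, 0.3525], "fingers": 0.6}, {"offset": [0.62, -0.647, -0.025], "twist": [0, 0, 0.3525], "fingers": 0.6}, {"offset": [0.62, -0.647, -0.025], "twist": [0, 0, 0.3525], "fingers": 0.6}]}}

```text
clock: 0.95
tool_pos: [0.3502, -0.3011, 0.2417]
orientation: [-3.119, 0.37, -0.001]
contact_force: [-0.4, -0.4, 0.7]
grip_width: 0.0569
finger_force: 0.0
```

```bash
python3 -c "
from h import *
plan(.512,.014,.25,-13.8)"
```

```text
offset [ 0.2092 -0.8604 -0.0199] twist [-0.0006 -0.0005  0.0033] pos [ 0.3502 -0.3011  0.2417] F [-0.4 -0.4  0.7] t 0.95 q6 0.98
```

Request:
{"fn": "servo_tool", "kwargs": {"deltas": [{"offset": [0.21, -0.86, -0.02], "twist": [0, 0, 0.003]}, {"offset": [0.21, -0.86, -0.02], "twist": [0, 0, 0.003]}, {"offset": [0.21, -0.86, -0.02], "twist": [0, 0, 0.003]}, {"offset": [0.21, -0.86, -0.02], "twist": [0, 0, 0.003]}, {"offset": [0.21, -0.86, -0.02], "twist": [0, 0, 0.003]}, {"offset": [0.21, -0.86, -0.02], "twist": [0, 0, 0.003]}, {"offset": [0.21, -0.86, -0.02], "twist": [0, 0, 0.003]}, {"offset": [0.21, -0.86, -0.02], "twist": [0, 0, 0.003]}]}}

```text
invalid input at $.deltas[0]: expected keys offset, twist, fingers
```

Run:
```python
from h import *
c=cam("wrist");cv2.imwrite("pics/w1.png",bgr(c));print(c["fx"],c["origin"],rot(c["orientation"]).round(3).tolist())
plan(.512,.014,.25,-13.8)
```

```text
342.87979591408924 [ 0.41619654 -0.31791302  0.3954584 ] [[-0.233, -0.943, -0.237], [-0.972, 0.226, 0.057], [-0.0, 0.244, -0.97]]
offset [ 0.2088 -0.8628 -0.0203] twist [-0.0003 -0.0004  0.003 ] pos [ 0.35   -0.302   0.2417] F [ 0.8  1.  -0.1] t 1.0 q6 0.98
```

View pics/w1.png

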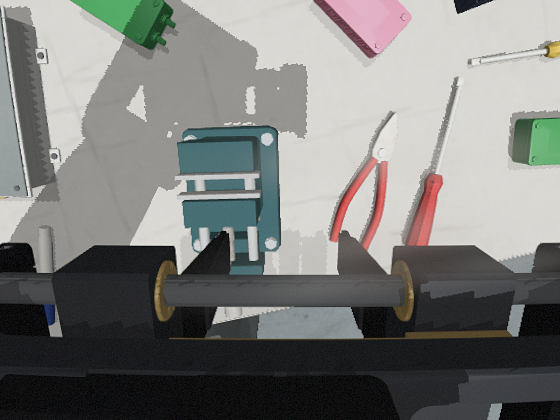

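The wrist view shows the unmoved arm over the teal fixture (228,190), with the lid's edge at the left (20,120). The move was refused because its rows had no fingers value, so I'll repeat it with one.

Request:
{"fn": "servo_tool", "kwargs": {"deltas": [{"offset": [0.21, -0.86, -0.02], "twist": [0, 0, 0.003], "fingers": 0.6}, {"offset": [0.21, -0.86, -0.02], "twist": [0, 0, 0.003], "fingers": 0.6}, {"offset": [0.21, -0.86, -0.02], "twist": [0, 0, 0.003], "fingers": 0.6}, {"offset": [0.21, -0.86, -0.02], "twist": [0, 0, 0.003], "fingers": 0.6}, {"offset": [0.21, -0.86, -0.02], "twist": [0, 0, 0.003], "fingers": 0.6}, {"offset": [0.21, -0.86, -0.02], "twist": [0, 0, 0.003], "fingers": 0.6}, {"offset": [0.21, -0.86, -0.02], "twist": [0, 0, 0.003], "fingers": 0.6}, {"offset": [0.21, -0.86, -0.02], "twist": [0, 0, 0.003], "fingers": 0.6}]}}

```text
clock: 1.8
tool_pos: [0.5142, 0.0122, 0.2494]
orientation: [-3.118, 0.377, 0.0]
contact_force: [0.2, -1.1, 0.6]
grip_width: 0.0574
finger_force: 0.0
```

Run:
```python
from h import *
c=cam("wrist");cv2.imwrite("pics/w2.png",bgr(c));print(c["origin"],rot(c["orientation"]).round(3).tolist())
plan(.512,.014,.25,-13.8)
```

```text
[ 0.58025547 -0.00505864  0.40314617] [[-0.238, -0.942, -0.238], [-0.971, 0.231, 0.058], [0.0, 0.245, -0.97]]
offset [-0.0057 -0.0072 -0.0021] twist [ 0.0002  0.0006 -0.0008] pos [0.5135 0.0106 0.2492] F [ 0.7 -0.9  0.2] t 1.85 q6 1.73
```

View pics/w2.png

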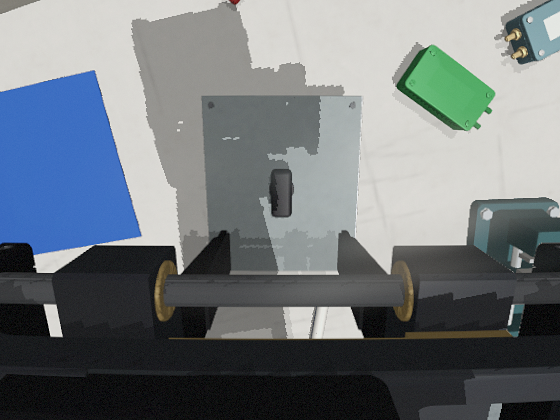

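Wrist view: lid top edge from (203,96) to (361,97), knob bar centred near (281,193), mat corners at (95,70) and (140,236).

Run:
```python
from h import *
c=cam("wrist")
A=onz(c,[(202.5,96),(361,96.5),(273,169),(290,169),(273,217),(291,217)],.057);print(A.round(4))
A=onz(c,[(202.5,96),(361,96.5)],.057)[:,:2]
d=A[1]-A[0];print("width",np.linalg.norm(d),"yaw",np.degrees(np.arctan2(d[1],d[0]))+90)
yw=np.arctan2(d[1],d[0])+np.pi/2;ctr=A.mean(0)-.092*np.array([np.cos(yw),np.sin(yw)]);print("lid ctr",ctr)
K=onz(c,[(273,169),(290,169)],.087)
print("knob far end top z.087",K.mean(0), "->ctr",K.mean(0)[:2]-.023*np.array([np.cos(yw),np.sin(yw)]))
im=bgr(c);g=cv2.cvtColor(im,cv2.COLOR_BGR2GRAY);print(np.where(g[193,255:310]<75)[0]+255,np.where(g[150:235,281]<75)[0]+150)
M=onz(c,[(95,70.5),(140.5,236)],.003);print("mat edge",M,np.linalg.norm(M[1]-M[0]))
```

```text
[[ 0.6187  0.0646  0.057 ]
 [ 0.5814 -0.0847  0.057 ]
 [ 0.533   0.0157  0.057 ]
 [ 0.5289 -0.001   0.057 ]
 [ 0.4839  0.0282  0.057 ]
 [ 0.4793  0.0099  0.057 ]]
width 0.1538724055893209 yaw -14.030572417287715
lid ctr [0.51079946 0.01225498]
knob far end top z.087 [0.53518776 0.00615648 0.087     ] ->ctr [0.51287393 0.01173259]
[268 269 270 271 272 273 274 275 287 288 289] [169 170 171 172 215 216]
mat edge [[0.68177287 0.18523247 0.003     ]
 [0.48444768 0.19981797 0.003     ]] 0.1978635041790041
```

```bash
python3 -c "
from h import *
plan(.512,.0125,.080,-14)"
```

```text
offset [-0.0036 -0.0078  0.4227] twist [0.0006 0.0008 0.0003] pos [0.5129 0.0092 0.2491] F [-0.9 -0.4 -0.7] t 1.9 q6 1.73
```

Request:
{"fn": "servo_tool", "kwargs": {"deltas": [{"offset": [-0.002, -0.007, 0.12], "twist": [0, 0, 0.002], "fingers": 0.6}, {"offset": [-0.002, -0.007, 0.24], "twist": [0, 0, 0.002], "fingers": 0.6}, {"offset": [-0.002, -0.007, 0.34], "twist": [0, 0, 0.002], "fingers": 0.6}, {"offset": [-0.002, -0.007, 0.4], "twist": [0, 0, 0.002], "fingers": 0.6}, {"offset": [-0.002, -0.007, 0.42], "twist": [0, 0, 0.002], "fingers": 0.6}, {"offset": [-0.002, -0.007, 0.42], "twist": [0, 0, 0.002], "fingers": 0.6}, {"offset": [-0.002, -0.007, 0.42], "twist": [0, 0, 0.002], "fingers": 0.6}]}}

```text
clock: 2.6
tool_pos: [0.5135, 0.0111, 0.0834]
orientation: [3.117, -0.392, 0.004]
contact_force: [0.6, -0.0, 0.5]
grip_width: 0.057
finger_force: 0.0
```

Request:
{"fn": "servo_tool", "kwargs": {"deltas": [{"offset": [0, 0, 0], "twist": [0, 0, 0], "fingers": 0.1}, {"offset": [0, 0, 0], "twist": [0, 0, 0], "fingers": 0.1}, {"offset": [0, 0, 0], "twist": [0, 0, 0], "fingers": 0.1}, {"offset": [0, 0, 0], "twist": [0, 0, 0], "fingers": 0.1}, {"offset": [0, 0, 0], "twist": [0, 0, 0], "fingers": 0.1}, {"offset": [0, 0, 0], "twist": [0, 0, 0], "fingers": 0.1}, {"offset": [0, 0, 0], "twist": [0, 0, 0], "fingers": 0.1}, {"offset": [0, 0, 0], "twist": [0, 0, 0], "fingers": 0.1}], "squeeze": 30}}

```text
clock: 3.4
tool_pos: [0.5127, 0.0126, 0.082]
orientation: [-3.117, 0.389, -0.001]
contact_force: [-0.3, 2.7, 2.9]
grip_width: 0.0197
finger_force: 30.0
```

```bash
python3 -c "
from h import *
plan(.512,.0125,.150,-14);print(robot.observe()['grip_width'],robot.observe()['finger_force'])"
```

```text
offset [-0.0015  0.0005 -0.17  ] twist [-0.0005 -0.0003 -0.0026] pos [0.5127 0.0126 0.082 ] F [-0.3  2.7  2.9] t 3.4 q6 1.74
0.019743421676117315 29.99798744916916
```

Request:
{"fn": "servo_tool", "kwargs": {"deltas": [{"offset": [0, 0, -0.012], "twist": [0, 0, 0], "fingers": 0.1}, {"offset": [0, 0, -0.03], "twist": [0, 0, 0], "fingers": 0.1}, {"offset": [0, 0, -0.06], "twist": [0, 0, 0], "fingers": 0.1}, {"offset": [0, 0, -0.1], "twist": [0, 0, 0], "fingers": 0.1}, {"offset": [0, 0, -0.15], "twist": [0, 0, 0], "fingers": 0.1}, {"offset": [0, 0, -0.2], "twist": [0, 0, 0], "fingers": 0.1}, {"offset": [0, 0, -0.22], "twist": [0, 0, 0], "fingers": 0.1}, {"offset": [0, 0, -0.22], "twist": [0, 0, 0], "fingers": 0.1}]}}

```text
clock: 4.2
tool_pos: [0.5134, 0.012, 0.1716]
orientation: [3.117, -0.389, 0.006]
contact_force: [0.2, -0.9, -3.2]
grip_width: 0.0199
finger_force: 30.0
```

```bash
python3 -c "
from h import *
plan(.5905,.293,.17,-4);print(robot.observe()['grip_width'],robot.observe()['finger_force'])"
```

```text
offset [ 0.0141 -0.7283  0.0044] twist [-1.000e-04 -2.400e-03 -1.192e-01] pos [0.5134 0.012  0.1716] F [ 0.2 -0.9 -3.2] t 4.2 q6 1.74
0.01986065077601664 29.996148347854614
```

Request:
{"fn": "servo_tool", "kwargs": {"deltas": [{"offset": [0.001, -0.05, 0], "twist": [0, 0, -0.01], "fingers": 0.1}, {"offset": [0.003, -0.15, 0], "twist": [0, 0, -0.03], "fingers": 0.1}, {"offset": [0.005, -0.26, 0], "twist": [0, 0, -0.05], "fingers": 0.1}, {"offset": [0.007, -0.37, 0], "twist": [0, 0, -0.07], "fingers": 0.1}, {"offset": [0.01, -0.48, 0], "twist": [0, 0, -0.09], "fingers": 0.1}, {"offset": [0.012, -0.58, 0], "twist": [0, 0, -0.11], "fingers": 0.1}, {"offset": [0.014, -0.67, 0], "twist": [0, 0, -0.119], "fingers": 0.1}, {"offset": [0.014, -0.728, 0], "twist": [0, 0, -0.119], "fingers": 0.1}]}}

```text
clock: 5.0
tool_pos: [0.5889, 0.2952, 0.1676]
orientation: [3.139, -0.107, -0.004]
contact_force: [1.2, -0.3, -3.8]
grip_width: 0.0197
finger_force: 30.0
```

Request:
{"fn": "servo_tool", "kwargs": {"deltas": [{"offset": [0, 0, 0], "twist": [0, 0, 0], "fingers": 0.1}, {"offset": [0, 0, 0], "twist": [0, 0, 0], "fingers": 0.1}, {"offset": [0, 0, 0.02], "twist": [0, 0, 0], "fingers": 0.1}, {"offset": [0, 0, 0.06], "twist": [0, 0, 0], "fingers": 0.1}, {"offset": [0, 0, 0.12], "twist": [0, 0, 0], "fingers": 0.1}, {"offset": [0, 0, 0.17], "twist": [0, 0, 0], "fingers": 0.1}, {"offset": [0, 0, 0.2], "twist": [0, 0, 0], "fingers": 0.1}, {"offset": [0, 0, 0.2], "twist": [0, 0, 0], "fingers": 0.1}]}}

```text
clock: 5.8
tool_pos: [0.5873, 0.2916, 0.086]
orientation: [3.137, -0.111, -0.009]
contact_force: [-0.4, 0.3, -3.2]
grip_width: 0.0201
finger_force: 30.0
```

Run:
```python
from h import *
c=cam("wrist");cv2.imwrite("pics/w3.png",bgr(c))
c=cam("top");t=bgr(c)
cv2.imwrite("pics/v3.png",np.hstack([cv2.imread("pics/w3.png")[:300,:450],cv2.resize(t[150:250,110:210],(300,300))]))
plan(.5905,.293,.04,-4)
```

```text
offset [ 0.0024 -0.0009  0.124 ] twist [ 0.      0.0001 -0.0005] pos [0.5895 0.2927 0.0896] F [ 0.8  0.6 -3.6] t 5.9 q6 2.02
```

View pics/v3.png

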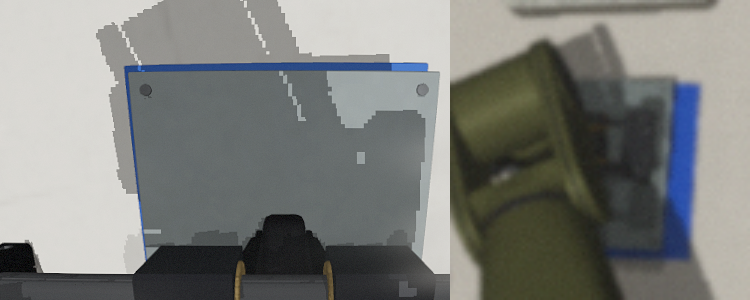

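Wrist view: lid's far edge from (125,70) to (440,73), mat showing behind it up to (428,63). The lid is level and roughly over the mat. I'll check the overlap with numbers.

Run:
```python
from h import *
c=cam("wrist")
A=onz(c,[(125.5,71),(440,72.5)],.0646)[:,:2];B=onz(c,[(124.5,65),(428,63.5)],.003)[:,:2]
for n,X in(("lid",A),("mat",B)):
    d=X[1]-X[0];print(n,X.round(4).tolist(),np.linalg.norm(d),np.degrees(np.arctan2(d[1],d[0]))+90)
yw=np.radians(-4.2);u=np.array([np.cos(yw),np.sin(yw)])
print("lid ctr",A.mean(0)-.092*u,"mat ctr",B.mean(0)-.1*u)
plan(.5905,.293,.046,-4)
```

```text
lid [[0.6861, 0.364], [0.6745, 0.2077]] 0.1567357474371606 -4.2724950155187855
mat [[0.6999, 0.3905], [0.6865, 0.1885]] 0.20238740750931136 -3.787838667431032
lid ctr [0.58854374 0.29254913] mat ctr [0.59347789 0.29682143]
offset [0.0008 0.0003 0.1116] twist [-0.0005 -0.001  -0.0003] pos [0.5901 0.2931 0.0906] F [ 1.3 -0.2 -3.3] t 5.95 q6 2.02
```

Request:
{"fn": "servo_tool", "kwargs": {"deltas": [{"offset": [0.004, -0.002, 0.02], "twist": [0, 0, 0], "fingers": 0.1}, {"offset": [0.0075, -0.005, 0.05], "twist": [0, 0, 0], "fingers": 0.1}, {"offset": [0.0075, -0.005, 0.08], "twist": [0, 0, 0], "fingers": 0.1}, {"offset": [0.0075, -0.005, 0.1], "twist": [0, 0, 0], "fingers": 0.1}, {"offset": [0.0075, -0.005, 0.11], "twist": [0, 0, 0], "fingers": 0.1}, {"offset": [0.0075, -0.005, 0.114], "twist": [0, 0, 0], "fingers": 0.1}, {"offset": [0.0075, -0.005, 0.117], "twist": [0, 0, 0], "fingers": 0.1}, {"offset": [0.0075, -0.005, 0.118], "twist": [0, 0, 0], "fingers": 0.1}]}}

```text
clock: 6.75
tool_pos: [0.5928, 0.295, 0.0428]
orientation: [-3.139, 0.11, -0.001]
contact_force: [0.7, 0.5, -3.3]
grip_width: 0.0198
finger_force: 30.0
```

Request:
{"fn": "servo_tool", "kwargs": {"deltas": [{"offset": [0, 0, 0.001], "twist": [0, 0, 0], "fingers": 0.1}, {"offset": [0, 0, 0.002], "twist": [0, 0, 0], "fingers": 0.1}, {"offset": [0, 0, 0.003], "twist": [0, 0, 0], "fingers": 0.1}, {"offset": [0, 0, 0.004], "twist": [0, 0, 0], "fingers": 0.1}, {"offset": [0, 0, 0.005], "twist": [0, 0, 0], "fingers": 0.1}, {"offset": [0, 0, 0.006], "twist": [0, 0, 0], "fingers": 0.1}]}}

```text
clock: 7.35
tool_pos: [0.5926, 0.2949, 0.0401]
orientation: [3.14, -0.11, 0.0]
contact_force: [-0.6, -0.4, -1.9]
grip_width: 0.02
finger_force: 30.0
```

Request:
{"fn": "servo_tool", "kwargs": {"deltas": [{"offset": [0, 0, 0.001], "twist": [0, 0, 0], "fingers": 0.1}, {"offset": [0, 0, 0.002], "twist": [0, 0, 0], "fingers": 0.1}, {"offset": [0, 0, 0.003], "twist": [0, 0, 0], "fingers": 0.1}, {"offset": [0, 0, 0.004], "twist": [0, 0, 0], "fingers": 0.1}, {"offset": [0, 0, 0.004], "twist": [0, 0, 0], "fingers": 0.1}]}}

```text
clock: 7.85
tool_pos: [0.5928, 0.295, 0.0401]
orientation: [-3.14, 0.11, -0.001]
contact_force: [-3.9, -2.7, 6.0]
grip_width: 0.0196
finger_force: 30.0
```

Request:
{"fn": "servo_tool", "kwargs": {"deltas": [{"offset": [0, 0, -0.002], "twist": [0, 0, 0], "fingers": 0.15}, {"offset": [0, 0, -0.004], "twist": [0, 0, 0], "fingers": 0.3}, {"offset": [0, 0, -0.004], "twist": [0, 0, 0], "fingers": 0.6}, {"offset": [0, 0, -0.004], "twist": [0, 0, 0], "fingers": 0.6}, {"offset": [0, 0, -0.004], "twist": [0, 0, 0], "fingers": 0.6}]}}

```text
clock: 8.35
tool_pos: [0.5927, 0.295, 0.04]
orientation: [-3.14, 0.11, -0.0]
contact_force: [-0.2, 0.2, -0.8]
grip_width: 0.0466
finger_force: 0.0
```

Request:
{"fn": "servo_tool", "kwargs": {"deltas": [{"offset": [0, 0, -0.05], "twist": [0, 0, 0], "fingers": 0.6}, {"offset": [0, 0, -0.15], "twist": [0, 0, 0], "fingers": 0.8}, {"offset": [0, 0, -0.27], "twist": [0, 0, 0], "fingers": 0.8}, {"offset": [0, 0, -0.38], "twist": [0, 0, 0], "fingers": 0.8}, {"offset": [0, 0, -0.45], "twist": [0, 0, 0], "fingers": 0.8}, {"offset": [0, 0, -0.45], "twist": [0, 0, 0], "fingers": 0.8}, {"offset": [0, 0, -0.45], "twist": [0, 0, 0], "fingers": 0.8}]}}

```text
clock: 9.05
tool_pos: [0.5927, 0.295, 0.2204]
orientation: [-3.139, 0.11, -0.002]
contact_force: [0.0, 0.2, -0.7]
grip_width: 0.0758
finger_force: 0.0
```

Run:
```python
from h import *
plan(.56,-.05,.22,-77.5)
plan(.608,-.3137,.22,-77.5)
print(robot.observe()["grip_width"])
```

```text
offset [-2.13e-02  8.66e-01  6.00e-04] twist [-8.000e-04 -4.000e-04  8.551e-01] pos [0.5927 0.295  0.2204] F [ 0.   0.2 -0.7] t 9.05 q6 2.02
offset [1.4440e-01 1.5152e+00 4.0000e-04] twist [-8.000e-04 -4.000e-04  8.551e-01] pos [0.5927 0.295  0.2204] F [ 0.   0.2 -0.7] t 9.05 q6 2.02
0.07577944586664793
```

Request:
{"fn": "servo_tool", "kwargs": {"deltas": [{"offset": [-0.258, 0.707, -0.075], "twist": [0, 0, 0.116], "fingers": 0.8}, {"offset": [-0.258, 0.707, -0.075], "twist": [0, 0, 0.116], "fingers": 0.8}, {"offset": [-0.258, 0.707, -0.075], "twist": [0, 0, 0.116], "fingers": 0.8}, {"offset": [-0.258, 0.707, -0.075], "twist": [0, 0, 0.116], "fingers": 0.8}, {"offset": [-0.258, 0.707, -0.075], "twist": [0, 0, 0.116], "fingers": 0.8}, {"offset": [-0.258, 0.707, -0.075], "twist": [0, 0, 0.116], "fingers": 0.8}, {"offset": [-0.258, 0.707, -0.075], "twist": [0, 0, 0.116], "fingers": 0.8}, {"offset": [-0.258, 0.707, -0.075], "twist": [0, 0, 0.116], "fingers": 0.8}]}}

```text
clock: 9.85
tool_pos: [0.4688, 0.0192, 0.248]
orientation: [-3.117, 0.386, 0.005]
contact_force: [0.5, 0.1, -0.3]
grip_width: 0.076
finger_force: 0.0
```

Request:
{"fn": "servo_tool", "kwargs": {"deltas": [{"offset": [0, 0, 0], "twist": [0, 0, 0], "fingers": 0.8}, {"offset": [0, 0, 0], "twist": [0, 0, 0], "fingers": 0.8}]}}

```text
clock: 10.05
tool_pos: [0.4698, 0.0211, 0.2489]
orientation: [-3.118, 0.379, 0.003]
contact_force: [0.6, 0.3, 1.1]
grip_width: 0.0762
finger_force: 0.0
```

Run:
```python
from h import *
c=cam("wrist");cv2.imwrite("pics/w4.png",bgr(c))
plan(.608,-.3137,.22,-77.5)
```

```text
offset [0.5358 0.7299 0.072 ] twist [7.000e-04 1.000e-03 7.405e-01] pos [0.4699 0.0211 0.2492] F [-0.5 -1.  -0.4] t 10.1 q6 1.74
```

View pics/w4.png

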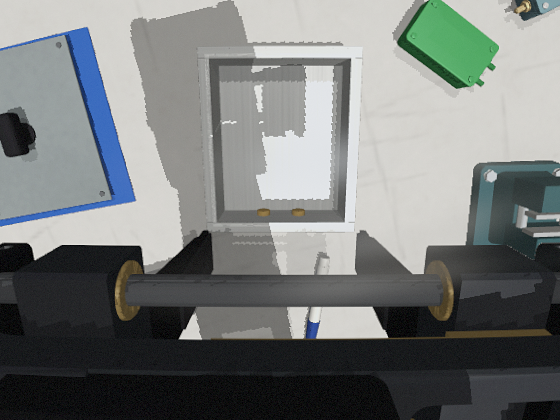

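The box is open and empty. The two brass ports are on the near wall at (264,212) and (298,212). Flange corners are at (198,47) and (362,46), and the lid lies on the mat.

Run:
```python
from h import *
c=cam("wrist");g=cv2.cvtColor(bgr(c),cv2.COLOR_BGR2GRAY)
A=onz(c,[(198,47),(362.5,46.5),(355.5,231.5),(206,233)],.054)[:,:2];print(A.round(4).tolist(),[np.linalg.norm(A[i]-A[i-1]).round(4) for i in range(4)],A.mean(0))
d=A[1]-A[0];e=(A[1]+A[0]-A[2]-A[3])/2;print(np.degrees(np.arctan2(d[1],d[0]))+90,np.degrees(np.arctan2(e[1],e[0])))
P=onz(c,[(264,212.5),(298,212.5)],.022)[:,:2];d=P[1]-P[0];print("ports",P,np.linalg.norm(d),np.degrees(np.arctan2(d[1],d[0]))+90)
u=e/np.linalg.norm(e);m=A[:2].mean(0);print("ctr from far edge",m-.093*u,"from ports",P.mean(0)+.078*u)
```

```text
[[0.6196, 0.067], [0.5825, -0.0851], [0.4023, -0.0429], [0.4391, 0.1135]] [np.float64(0.1863), np.float64(0.1566), np.float64(0.1851), np.float64(0.1607)] [0.51086145 0.01311743]
-13.687613938984924 -13.811214696251053
ports [[0.43807641 0.05105018]
 [0.42868973 0.0129843 ]] 0.03920614108586067 -13.852234606667054
ctr from far edge [0.51072235 0.01315162] from ports [0.5091279  0.01339681]
```

Request:
{"fn": "servo_tool", "kwargs": {"deltas": [{"offset": [0.536, 0.73, 0.05], "twist": [0, 0, 0.74], "fingers": 0.8}, {"offset": [0.536, 0.73, 0.05], "twist": [0, 0, 0.74], "fingers": 0.8}, {"offset": [0.536, 0.73, 0.05], "twist": [0, 0, 0.74], "fingers": 0.8}, {"offset": [0.536, 0.73, 0.05], "twist": [0, 0, 0.74], "fingers": 0.8}, {"offset": [0.536, 0.73, 0.05], "twist": [0, 0, 0.74], "fingers": 0.8}, {"offset": [0.536, 0.73, 0.05], "twist": [0, 0, 0.74], "fingers": 0.8}, {"offset": [0.536, 0.73, 0.05], "twist": [0, 0, 0.74], "fingers": 0.8}, {"offset": [0.536, 0.73, 0.05], "twist": [0, 0, 0.74], "fingers": 0.8}]}}

```text
clock: 10.95
tool_pos: [0.6086, -0.3186, 0.228]
orientation: [2.442, -1.975, -0.002]
contact_force: [0.0, 0.7, -0.4]
grip_width: 0.076
finger_force: 0.0
```

Run:
```python
from h import *
plan(.608,-.3137,.23,-77.5)
```

```text
offset [-0.0122 -0.0012 -0.005 ] twist [ 0.001   0.0002 -0.0048] pos [ 0.6086 -0.3186  0.228 ] F [ 0.   0.7 -0.4] t 10.95 q6 2.37
```

Run:
```python
from h import *
c=cam("wrist");im=bgr(c);h=cv2.cvtColor(im,cv2.COLOR_BGR2HSV)
cv2.imwrite("pics/w5.png",im)
m=cv2.inRange(h,(85,50,60),(108,200,255));m[235:]=0
m=cv2.morphologyEx(m,cv2.MORPH_CLOSE,np.ones((5,5)))
P,r=meas(c,m,(280,190),.031,"mod");print(cv2.boxPoints(r))
plan(.608,-.3137,.23,-77.5)
```

```text
mod ctr px [280.8 209.5] area 1426 rect mm [ 606.6 -299. ] [48.7 53.5] ang 14.2
[[ 576.4136  -279.08115]
 [ 589.56177 -330.93942]
 [ 636.7811  -318.96738]
 [ 623.63293 -267.1091 ]]
offset [-0.0119 -0.0012 -0.005 ] twist [ 0.001   0.0001 -0.005 ] pos [ 0.6085 -0.3184  0.228 ] F [-1.1  0.1 -1.1] t 11.0 q6 2.37
```

View pics/w5.png

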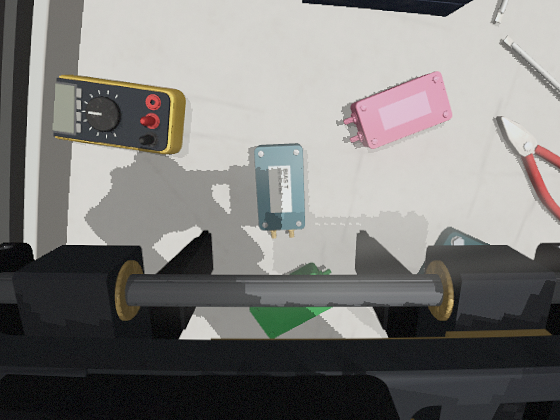

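The module's top corners are about (255,145), (303,143), (305,229) and (259,231). Its brass connectors are at (273,235) and (292,233), on the end facing the robot's left.

Run:
```python
from h import *
c=cam("wrist");im=bgr(c)
A=onz(c,[(254.5,145),(303,143.5),(305.5,229),(259,230.5)],.031)[:,:2]
print(A.round(4).tolist(),[np.linalg.norm(A[i]-A[i-1]).round(4) for i in range(4)],A.mean(0))
e=(A[0]+A[1]-A[2]-A[3])/2;f=(A[1]+A[2]-A[0]-A[3])/2
ye=np.degrees(np.arctan2(e[1],e[0]));print("y axis",ye,np.degrees(np.arctan2(f[1],f[0]))+90)
plan(*A.mean(0),.023,ye)
```

```text
[[0.6454, -0.3543], [0.5977, -0.366], [0.5748, -0.278], [0.6234, -0.2659]] [np.float64(0.091), np.float64(0.0491), np.float64(0.0909), np.float64(0.05)] [ 0.61031071 -0.31604511]
y axis -75.73185963797567 -76.08155894767779
offset [ 0.0012 -0.0065  0.5133] twist [ 0.001   0.001  -0.0221] pos [ 0.608  -0.3164  0.2283] F [-0.3  0.1 -0.2] t 11.05 q6 2.37
```

Request:
{"fn": "servo_tool", "kwargs": {"deltas": [{"offset": [0.003, -0.006, 0.1], "twist": [0, 0, -0.019], "fingers": 0.85}, {"offset": [0.003, -0.006, 0.22], "twist": [0, 0, -0.019], "fingers": 0.85}, {"offset": [0.003, -0.006, 0.32], "twist": [0, 0, -0.019], "fingers": 0.85}, {"offset": [0.003, -0.006, 0.37], "twist": [0, 0, -0.019], "fingers": 0.85}, {"offset": [0.003, -0.006, 0.37], "twist": [0, 0, -0.019], "fingers": 0.85}, {"offset": [0.003, -0.006, 0.37], "twist": [0, 0, -0.019], "fingers": 0.85}, {"offset": [0.003, -0.006, 0.37], "twist": [0, 0, -0.019], "fingers": 0.85}]}}

```text
clock: 11.75
tool_pos: [0.6116, -0.3159, 0.0849]
orientation: [-2.478, 1.931, -0.007]
contact_force: [0.3, -0.2, 0.8]
grip_width: 0.0807
finger_force: 0.0
```

Run:
```python
from h import *
plan(.6100,-.3155,.023,-76)
```

```text
offset [-0.0023  0.0041  0.1548] twist [-0.002  -0.002   0.0016] pos [ 0.6116 -0.3159  0.0849] F [ 0.3 -0.2  0.8] t 11.75 q6 2.34
```

Request:
{"fn": "servo_tool", "kwargs": {"deltas": [{"offset": [-0.001, 0.003, 0.06], "twist": [0, 0, 0], "fingers": 0.85}, {"offset": [-0.001, 0.003, 0.11], "twist": [0, 0, 0], "fingers": 0.85}, {"offset": [-0.001, 0.003, 0.14], "twist": [0, 0, 0], "fingers": 0.85}, {"offset": [-0.001, 0.003, 0.148], "twist": [0, 0, 0], "fingers": 0.85}, {"offset": [-0.001, 0.003, 0.148], "twist": [0, 0, 0], "fingers": 0.85}, {"offset": [-0.001, 0.003, 0.148], "twist": [0, 0, 0], "fingers": 0.85}]}}

```text
clock: 12.35
tool_pos: [0.6097, -0.3163, 0.0245]
orientation: [-2.476, 1.933, -0.004]
contact_force: [-0.1, -0.9, -0.0]
grip_width: 0.0809
finger_force: 0.0
```

Request:
{"fn": "servo_tool", "kwargs": {"deltas": [{"offset": [0, 0, 0], "twist": [0, 0, 0], "fingers": 0.6}, {"offset": [0, 0, 0], "twist": [0, 0, 0], "fingers": 0.45}, {"offset": [0, 0, 0], "twist": [0, 0, 0], "fingers": 0.4}, {"offset": [0, 0, 0], "twist": [0, 0, 0], "fingers": 0.4}, {"offset": [0, 0, 0], "twist": [0, 0, 0], "fingers": 0.4}, {"offset": [0, 0, 0], "twist": [0, 0, 0], "fingers": 0.4}, {"offset": [0, 0, 0], "twist": [0, 0, 0], "fingers": 0.4}]}}

```text
clock: 13.05
tool_pos: [0.609, -0.3158, 0.0232]
orientation: [-2.476, 1.933, -0.001]
contact_force: [0.9, 1.1, 1.9]
grip_width: 0.0495
finger_force: 30.0
```

Run:
```python
from h import *
plan(.6100,-.3155,.023,-76)
print(robot.observe()["finger_force"])
```

```text
offset [-0.0001 -0.0025  0.0004] twist [-0.0005 -0.0003  0.0006] pos [ 0.609  -0.3158  0.0232] F [0.9 1.1 1.9] t 13.05 q6 2.34
29.999991059303284
```

Request:
{"fn": "servo_tool", "kwargs": {"deltas": [{"offset": [0, 0, -0.02], "twist": [0, 0, 0], "fingers": 0.4}, {"offset": [0, 0, -0.06], "twist": [0, 0, 0], "fingers": 0.4}, {"offset": [0, 0, -0.14], "twist": [0, 0, 0], "fingers": 0.4}, {"offset": [0, 0, -0.24], "twist": [0, 0, 0], "fingers": 0.4}, {"offset": [0, 0, -0.34], "twist": [0, 0, 0], "fingers": 0.4}, {"offset": [0, 0, -0.42], "twist": [0, 0, 0], "fingers": 0.4}, {"offset": [0, 0, -0.44], "twist": [0, 0, 0], "fingers": 0.4}, {"offset": [0, 0, -0.44], "twist": [0, 0, 0], "fingers": 0.4}]}}

```text
clock: 13.85
tool_pos: [0.6093, -0.3162, 0.2013]
orientation: [-2.476, 1.933, -0.006]
contact_force: [-0.4, -0.6, -2.2]
grip_width: 0.05
finger_force: 30.0
```

Run:
```python
from h import *
# origin at box x=+2mm => TCP (module y=+7 -> box +x) at box x=+9
a=np.radians(-13.8);p=np.array([.511,.013])+.009*np.array([np.cos(a),np.sin(a)]);print(p)
plan(*p,.20,-13.8)
```

```text
[0.51974021 0.0108532 ]
offset [-8.476e-01  1.870e-02  8.000e-04] twist [-5.000e-04 -2.700e-03 -7.231e-01] pos [ 0.6093 -0.3162  0.2013] F [-0.4 -0.6 -2.2] t 13.85 q6 2.34
```

Request:
{"fn": "servo_tool", "kwargs": {"deltas": [{"offset": [-0.03, 0.001, 0], "twist": [0, 0, -0.02], "fingers": 0.4}, {"offset": [-0.1, 0.002, 0], "twist": [0, 0, -0.08], "fingers": 0.4}, {"offset": [-0.19, 0.004, 0], "twist": [0, 0, -0.16], "fingers": 0.4}, {"offset": [-0.29, 0.006, 0], "twist": [0, 0, -0.25], "fingers": 0.4}, {"offset": [-0.39, 0.008, 0], "twist": [0, 0, -0.34], "fingers": 0.4}, {"offset": [-0.49, 0.01, 0], "twist": [0, 0, -0.43], "fingers": 0.4}, {"offset": [-0.59, 0.013, 0], "twist": [0, 0, -0.52], "fingers": 0.4}, {"offset": [-0.69, 0.015, 0], "twist": [0, 0, -0.6], "fingers": 0.4}]}}

```text
clock: 14.65
tool_pos: [0.533, -0.0471, 0.1953]
orientation: [-3.073, 0.653, 0.009]
contact_force: [0.3, -0.7, -2.4]
grip_width: 0.0501
finger_force: 30.0
```

Run:
```python
from h import *
plan(.5197,.0109,.20,-13.8)
```

```text
offset [-0.0894 -0.1188 -0.0113] twist [ 0.0003  0.0039 -0.1188] pos [ 0.533  -0.0471  0.1953] F [ 0.3 -0.7 -2.4] t 14.65 q6 1.8
```

Request:
{"fn": "servo_tool", "kwargs": {"deltas": [{"offset": [-0.05, -0.06, 0], "twist": [0, 0, -0.07], "fingers": 0.4}, {"offset": [-0.08, -0.1, 0], "twist": [0, 0, -0.11], "fingers": 0.4}, {"offset": [-0.089, -0.119, 0], "twist": [0, 0, -0.121], "fingers": 0.4}, {"offset": [-0.089, -0.119, 0.03], "twist": [0, 0, -0.121], "fingers": 0.4}, {"offset": [-0.089, -0.119, 0.08], "twist": [0, 0, -0.121], "fingers": 0.4}, {"offset": [-0.089, -0.119, 0.14], "twist": [0, 0, -0.121], "fingers": 0.4}, {"offset": [-0.089, -0.119, 0.18], "twist": [0, 0, -0.121], "fingers": 0.4}, {"offset": [-0.089, -0.119, 0.18], "twist": [0, 0, -0.121], "fingers": 0.4}]}}

```text
clock: 15.45
tool_pos: [0.5204, 0.0081, 0.1224]
orientation: [3.117, -0.384, -0.012]
contact_force: [-0.5, 0.1, -2.4]
grip_width: 0.0497
finger_force: 30.0
```

Request:
{"fn": "servo_tool", "kwargs": {"deltas": [{"offset": [0, 0, 0], "twist": [0, 0, 0], "fingers": 0.4}, {"offset": [0, 0, 0], "twist": [0, 0, 0], "fingers": 0.4}]}}

```text
clock: 15.65
tool_pos: [0.524, 0.0082, 0.128]
orientation: [-3.118, 0.383, -0.003]
contact_force: [0.4, -0.3, -1.9]
grip_width: 0.0496
finger_force: 30.0
```

Run:
```python
from h import *
c=cam("wrist");cv2.imwrite("pics/w6.png",bgr(c))
plan(.5197,.0109,.0262,-13.8)
```

```text
offset [-0.013  -0.0034  0.2553] twist [-0.0003 -0.0017 -0.0023] pos [0.5242 0.0083 0.1283] F [ 0.4  0.7 -2. ] t 15.7 q6 1.73
```

View pics/w6.png

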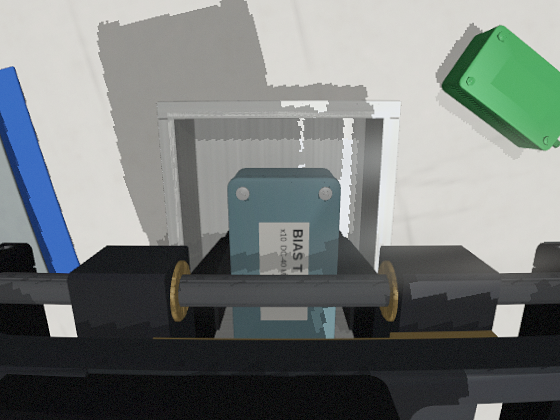

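The module is held centred and square in the box mouth: its far end spans (229–340, 180) and the flange spans 160–400. Lowering it now.

Request:
{"fn": "servo_tool", "kwargs": {"deltas": [{"offset": [-0.008, -0.003, 0.03], "twist": [0, 0, -0.002], "fingers": 0.4}, {"offset": [-0.013, -0.003, 0.08], "twist": [0, 0, -0.002], "fingers": 0.4}, {"offset": [-0.013, -0.003, 0.13], "twist": [0, 0, -0.002], "fingers": 0.4}, {"offset": [-0.013, -0.003, 0.18], "twist": [0, 0, -0.002], "fingers": 0.4}, {"offset": [-0.013, -0.003, 0.21], "twist": [0, 0, -0.002], "fingers": 0.4}, {"offset": [-0.013, -0.003, 0.228], "twist": [0, 0, -0.002], "fingers": 0.4}, {"offset": [-0.013, -0.003, 0.238], "twist": [0, 0, -0.002], "fingers": 0.4}, {"offset": [-0.013, -0.003, 0.242], "twist": [0, 0, -0.002], "fingers": 0.4}]}}

```text
clock: 16.5
tool_pos: [0.5186, 0.011, 0.0302]
orientation: [-3.119, 0.378, -0.001]
contact_force: [-0.4, 0.7, -1.7]
grip_width: 0.0499
finger_force: 30.0
```

Request:
{"fn": "servo_tool", "kwargs": {"deltas": [{"offset": [0, 0, 0.001], "twist": [0, 0, 0], "fingers": 0.4}, {"offset": [0, 0, 0.002], "twist": [0, 0, 0], "fingers": 0.4}, {"offset": [0, 0, 0.003], "twist": [0, 0, 0], "fingers": 0.4}, {"offset": [0, 0, 0.004], "twist": [0, 0, 0], "fingers": 0.4}, {"offset": [0, 0, 0.005], "twist": [0, 0, 0], "fingers": 0.4}, {"offset": [0, 0, 0.006], "twist": [0, 0, 0], "fingers": 0.4}]}}

```text
clock: 17.1
tool_pos: [0.5183, 0.011, 0.0277]
orientation: [-3.119, 0.378, -0.0]
contact_force: [1.1, -0.3, -1.2]
grip_width: 0.0497
finger_force: 30.0
```

Run:
```python
from h import *
plan(.5197,.0109,.0262,-13.8)
```

```text
offset [ 0.0035 -0.0005  0.0037] twist [-0.     -0.0001 -0.0001] pos [0.5183 0.011  0.0277] F [ 1.1 -0.3 -1.2] t 17.1 q6 1.73
```

Request:
{"fn": "servo_tool", "kwargs": {"deltas": [{"offset": [0, 0, 0.001], "twist": [0, 0, 0], "fingers": 0.4}, {"offset": [0, 0, 0.002], "twist": [0, 0, 0], "fingers": 0.4}, {"offset": [0, 0, 0.003], "twist": [0, 0, 0], "fingers": 0.4}, {"offset": [0, 0, 0.004], "twist": [0, 0, 0], "fingers": 0.4}, {"offset": [0, 0, 0.005], "twist": [0, 0, 0], "fingers": 0.4}, {"offset": [0, 0, 0.005], "twist": [0, 0, 0], "fingers": 0.4}]}}

```text
clock: 17.7
tool_pos: [0.5184, 0.011, 0.0261]
orientation: [-3.119, 0.377, 0.0]
contact_force: [-3.4, -0.2, 3.6]
grip_width: 0.0496
finger_force: 30.0
```

Request:
{"fn": "servo_tool", "kwargs": {"deltas": [{"offset": [0, 0, -0.001], "twist": [0, 0, 0], "fingers": 0.55}, {"offset": [0, 0, -0.002], "twist": [0, 0, 0], "fingers": 0.6}, {"offset": [0, 0, -0.002], "twist": [0, 0, 0], "fingers": 0.72}, {"offset": [0, 0, -0.002], "twist": [0, 0, 0], "fingers": 0.72}, {"offset": [0, 0, -0.002], "twist": [0, 0, 0], "fingers": 0.72}]}}

```text
clock: 18.2
tool_pos: [0.5183, 0.011, 0.0265]
orientation: [-3.119, 0.378, -0.0]
contact_force: [-0.4, -0.4, 0.4]
grip_width: 0.068
finger_force: 0.0
```

Request:
{"fn": "servo_tool", "kwargs": {"deltas": [{"offset": [0, 0, -0.04], "twist": [0, 0, 0], "fingers": 0.72}, {"offset": [0, 0, -0.12], "twist": [0, 0, 0], "fingers": 0.72}, {"offset": [0, 0, -0.22], "twist": [0, 0, 0], "fingers": 0.72}, {"offset": [-0.04, 0, -0.33], "twist": [0, 0, 0], "fingers": 0.72}, {"offset": [-0.08, 0, -0.44], "twist": [0, 0, 0], "fingers": 0.72}, {"offset": [-0.12, 0, -0.52], "twist": [0, 0, 0], "fingers": 0.72}, {"offset": [-0.12, 0, -0.54], "twist": [0, 0, 0], "fingers": 0.72}, {"offset": [-0.12, 0, -0.54], "twist": [0, 0, 0], "fingers": 0.72}]}}

```text
clock: 19.0
tool_pos: [0.4725, 0.0224, 0.2441]
orientation: [-3.119, 0.377, -0.006]
contact_force: [0.4, -0.1, -0.1]
grip_width: 0.0686
finger_force: 0.0
```

Run:
```python
from h import *
c=cam("wrist");im=bgr(c);h=cv2.cvtColor(im,cv2.COLOR_BGR2HSV)
m=cv2.inRange(h,(85,50,50),(108,200,255));m[245:]=0;m[:,:150]=0;m[:,420:]=0
m=cv2.morphologyEx(m,cv2.MORPH_CLOSE,np.ones((15,15)))
P,r=meas(c,m,(280,150),.034,"mod");print(cv2.boxPoints(r))
b=cv2.inRange(h,(12,80,60),(35,255,255));n,l,st,ce=cv2.connectedComponentsWithStats(b)
for i in range(1,n):
    if st[i,4]>15 and ce[i][1]<245:print(ce[i].round(1),st[i,4],onz(c,[ce[i]],.02)[0].round(4))
cv2.imwrite("pics/w7.png",im)
plan(.5928,.295,.14,-4)
```

```text
mod ctr px [278.7 175.8] area 218 rect mm [483.9  19.9] [41.9 17.3] ang 76.2
[[470.55466     1.5520172]
 [487.32645    -2.5627441]
 [497.32162    38.177784 ]
 [480.54984    42.292545 ]]
[264.8 216.3] 90 [0.4381 0.0521 0.02  ]
[299.9 216.3] 89 [0.4286 0.0129 0.02  ]
offset [ 0.1312 -0.734   0.2548] twist [ 1.000e-04 -0.000e+00 -1.141e-01] pos [0.4718 0.0224 0.2419] F [ 0.6 -0.6 -0.7] t 19.05 q6 1.75
```

Run:
```python
from h import *
c=cam("wrist");im=cv2.imread("pics/w7.png");h=cv2.cvtColor(im,cv2.COLOR_BGR2HSV)
m=cv2.inRange(h,(80,55,20),(115,255,255));m[215:]=0;m[:,200:]*=1;m[:,:215]=0;m[:,345:]=0
m=cv2.morphologyEx(m,cv2.MORPH_CLOSE,np.ones((25,25)))
P,r=meas(c,m,(280,140),.034,"mod");print(cv2.boxPoints(r))
a=np.radians(-13.8);u=np.array([np.cos(a),np.sin(a)]);v=np.array([-u[1],u[0]])
B=(cv2.boxPoints(r)/1000-np.array([.511,.013]));print("in box frame",(B@np.c_[u,v]*1000).round(1).tolist())
```

```text
mod ctr px [283.1 118.6] area 1962 rect mm [534.    5.6] [47.7 47.3] ang 76.2
[[505.34738  -11.956192]
 [551.2817   -23.221664]
 [562.65283   23.14365 ]
 [516.71857   34.409122]]
in box frame [[0.5, -25.6], [47.8, -25.6], [47.7, 22.2], [0.4, 22.2]]
```

The lit part of the module's top measures about 48 mm wide at yaw −13.8°, parallel to the box and within 2 mm of its centreline. Now fetching the lid.

Request:
{"fn": "servo_tool", "kwargs": {"deltas": [{"offset": [0.13, -0.734, 0.1], "twist": [0, 0, -0.114], "fingers": 0.6}, {"offset": [0.13, -0.734, 0.1], "twist": [0, 0, -0.114], "fingers": 0.6}, {"offset": [0.13, -0.734, 0.1], "twist": [0, 0, -0.114], "fingers": 0.6}, {"offset": [0.13, -0.734, 0.1], "twist": [0, 0, -0.114], "fingers": 0.6}, {"offset": [0.13, -0.734, 0.1], "twist": [0, 0, -0.114], "fingers": 0.6}, {"offset": [0.13, -0.734, 0.1], "twist": [0, 0, -0.114], "fingers": 0.6}, {"offset": [0.13, -0.734, 0.1], "twist": [0, 0, -0.114], "fingers": 0.6}, {"offset": [0.13, -0.734, 0.25], "twist": [0, 0, -0.114], "fingers": 0.6}]}}

```text
clock: 19.9
tool_pos: [0.5963, 0.298, 0.1562]
orientation: [-3.136, 0.107, -0.014]
contact_force: [2.1, 0.3, 1.4]
grip_width: 0.0571
finger_force: 0.0
```

Request:
{"fn": "servo_tool", "kwargs": {"deltas": [{"offset": [0, 0, 0], "twist": [0, 0, 0], "fingers": 0.6}, {"offset": [0, 0, 0], "twist": [0, 0, 0], "fingers": 0.6}, {"offset": [0, 0, 0], "twist": [0, 0, 0], "fingers": 0.6}, {"offset": [0, 0, 0], "twist": [0, 0, 0], "fingers": 0.6}]}}

```text
clock: 20.3
tool_pos: [0.5935, 0.2951, 0.155]
orientation: [-3.138, 0.111, -0.005]
contact_force: [0.9, 0.1, 0.4]
grip_width: 0.0568
finger_force: 0.0
```

Run:
```python
from h import *
plan(.5928,.295,.0401,-4)
```

```text
offset [-0.0026  0.0009  0.2873] twist [-0.0011 -0.0022 -0.0006] pos [0.5935 0.2951 0.155 ] F [0.9 0.1 0.4] t 20.3 q6 2.02
```

Request:
{"fn": "servo_tool", "kwargs": {"deltas": [{"offset": [-0.002, 0, 0.06], "twist": [0, 0, 0], "fingers": 0.6}, {"offset": [-0.002, 0, 0.15], "twist": [0, 0, 0], "fingers": 0.6}, {"offset": [-0.002, 0, 0.22], "twist": [0, 0, 0], "fingers": 0.6}, {"offset": [-0.002, 0, 0.265], "twist": [0, 0, 0], "fingers": 0.6}, {"offset": [-0.002, 0, 0.282], "twist": [0, 0, 0], "fingers": 0.6}, {"offset": [-0.002, 0, 0.284], "twist": [0, 0, 0], "fingers": 0.6}, {"offset": [-0.002, 0, 0.284], "twist": [0, 0, 0], "fingers": 0.6}, {"offset": [-0.002, 0, 0.284], "twist": [0, 0, 0], "fingers": 0.6}]}}

```text
clock: 21.1
tool_pos: [0.5928, 0.2958, 0.041]
orientation: [-3.138, 0.11, -0.005]
contact_force: [-0.2, -0.5, 0.5]
grip_width: 0.0568
finger_force: 0.0
```

Request:
{"fn": "servo_tool", "kwargs": {"deltas": [{"offset": [0, 0, 0], "twist": [0, 0, 0], "fingers": 0.4}, {"offset": [0, 0, 0], "twist": [0, 0, 0], "fingers": 0.1}, {"offset": [0, 0, 0], "twist": [0, 0, 0], "fingers": 0.1}, {"offset": [0, 0, 0], "twist": [0, 0, 0], "fingers": 0.1}, {"offset": [0, 0, 0], "twist": [0, 0, 0], "fingers": 0.1}, {"offset": [0, 0, 0], "twist": [0, 0, 0], "fingers": 0.1}, {"offset": [0, 0, 0], "twist": [0, 0, 0], "fingers": 0.1}], "squeeze": 30}}

```text
clock: 21.8
tool_pos: [0.5914, 0.2952, 0.0388]
orientation: [3.14, -0.11, -0.0]
contact_force: [0.1, 0.1, 0.3]
grip_width: 0.0198
finger_force: 30.0
```

Run:
```python
from h import *
plan(.5928,.295,.0401,-4)
```

```text
offset [ 0.0035  0.0003 -0.0032] twist [ 0.0001  0.0001 -0.    ] pos [0.5914 0.2952 0.0388] F [0.1 0.1 0.3] t 21.8 q6 2.02
```

Request:
{"fn": "servo_tool", "kwargs": {"deltas": [{"offset": [0, 0, -0.012], "twist": [0, 0, 0], "fingers": 0.1}, {"offset": [0, 0, -0.04], "twist": [0, 0, 0], "fingers": 0.1}, {"offset": [0, 0, -0.09], "twist": [0, 0, 0], "fingers": 0.1}, {"offset": [0, 0, -0.15], "twist": [0, 0, 0], "fingers": 0.1}, {"offset": [0, 0, -0.22], "twist": [0, 0, 0], "fingers": 0.1}, {"offset": [0, 0, -0.28], "twist": [0, 0, 0], "fingers": 0.1}, {"offset": [0, 0, -0.32], "twist": [0, 0, 0], "fingers": 0.1}, {"offset": [0, 0, -0.33], "twist": [0, 0, 0], "fingers": 0.1}]}}

```text
clock: 22.6
tool_pos: [0.5926, 0.2958, 0.174]
orientation: [-3.138, 0.11, -0.007]
contact_force: [0.2, 0.2, -3.3]
grip_width: 0.0199
finger_force: 30.0
```

Run:
```python
from h import *
plan(.5113,.0129,.17,-14)
```

```text
offset [-0.1534  0.7196  0.0079] twist [-0.0016 -0.0026  0.1163] pos [0.5926 0.2958 0.174 ] F [ 0.2  0.2 -3.3] t 22.6 q6 2.02
```

Request:
{"fn": "servo_tool", "kwargs": {"deltas": [{"offset": [-0.01, 0.05, 0], "twist": [0, 0, 0.01], "fingers": 0.1}, {"offset": [-0.03, 0.15, 0], "twist": [0, 0, 0.03], "fingers": 0.1}, {"offset": [-0.055, 0.26, 0], "twist": [0, 0, 0.045], "fingers": 0.1}, {"offset": [-0.08, 0.37, 0], "twist": [0, 0, 0.06], "fingers": 0.1}, {"offset": [-0.1, 0.48, 0], "twist": [0, 0, 0.08], "fingers": 0.1}, {"offset": [-0.125, 0.58, 0], "twist": [0, 0, 0.1], "fingers": 0.1}, {"offset": [-0.145, 0.67, 0], "twist": [0, 0, 0.116], "fingers": 0.1}, {"offset": [-0.153, 0.719, 0], "twist": [0, 0, 0.116], "fingers": 0.1}]}}

```text
clock: 23.4
tool_pos: [0.5083, 0.0104, 0.1693]
orientation: [3.117, -0.386, -0.004]
contact_force: [-0.1, -0.2, -3.4]
grip_width: 0.0197
finger_force: 30.0
```

Request:
{"fn": "servo_tool", "kwargs": {"deltas": [{"offset": [0, 0, 0], "twist": [0, 0, 0], "fingers": 0.1}, {"offset": [0, 0, 0.03], "twist": [0, 0, 0], "fingers": 0.1}, {"offset": [0, 0, 0.07], "twist": [0, 0, 0], "fingers": 0.1}, {"offset": [0, 0, 0.11], "twist": [0, 0, 0], "fingers": 0.1}, {"offset": [0, 0, 0.14], "twist": [0, 0, 0], "fingers": 0.1}, {"offset": [0, 0, 0.15], "twist": [0, 0, 0], "fingers": 0.1}, {"offset": [0, 0, 0.15], "twist": [0, 0, 0], "fingers": 0.1}, {"offset": [0, 0, 0.15], "twist": [0, 0, 0], "fingers": 0.1}]}}

```text
clock: 24.2
tool_pos: [0.5108, 0.0129, 0.1113]
orientation: [-3.118, 0.382, -0.001]
contact_force: [0.2, 0.6, -4.0]
grip_width: 0.0201
finger_force: 30.0
```

Run:
```python
from h import *
plan(.5113,.0129,.0807,-14)
```

```text
offset [ 0.0012 -0.0003  0.0765] twist [-0.0001 -0.0006  0.0006] pos [0.5108 0.0129 0.1113] F [ 0.2  0.6 -4. ] t 24.2 q6 1.73
```

Request:
{"fn": "servo_tool", "kwargs": {"deltas": [{"offset": [0.001, 0, 0.01], "twist": [0, 0, 0], "fingers": 0.1}, {"offset": [0.001, 0, 0.025], "twist": [0, 0, 0], "fingers": 0.1}, {"offset": [0.001, 0, 0.037], "twist": [0, 0, 0], "fingers": 0.1}, {"offset": [0.001, 0, 0.045], "twist": [0, 0, 0], "fingers": 0.1}, {"offset": [0.001, 0, 0.05], "twist": [0, 0, 0], "fingers": 0.1}, {"offset": [0.001, 0, 0.055], "twist": [0, 0, 0], "fingers": 0.1}, {"offset": [0.001, 0, 0.06], "twist": [0, 0, 0], "fingers": 0.1}, {"offset": [0.001, 0, 0.063], "twist": [0, 0, 0], "fingers": 0.1}]}}

```text
clock: 25.0
tool_pos: [0.5107, 0.0125, 0.0856]
orientation: [3.118, -0.382, 0.0]
contact_force: [0.4, -0.4, -3.1]
grip_width: 0.0199
finger_force: 30.0
```

Request:
{"fn": "servo_tool", "kwargs": {"deltas": [{"offset": [0, 0, 0.002], "twist": [0, 0, 0], "fingers": 0.1}, {"offset": [0, 0, 0.004], "twist": [0, 0, 0], "fingers": 0.1}, {"offset": [0, 0, 0.006], "twist": [0, 0, 0], "fingers": 0.1}, {"offset": [0, 0, 0.0075], "twist": [0, 0, 0], "fingers": 0.1}, {"offset": [0, 0, 0.0085], "twist": [0, 0, 0], "fingers": 0.1}, {"offset": [0, 0, 0.0095], "twist": [0, 0, 0], "fingers": 0.1}, {"offset": [0, 0, 0.0105], "twist": [0, 0, 0], "fingers": 0.1}]}}

```text
clock: 25.7
tool_pos: [0.5107, 0.0125, 0.0814]
orientation: [3.118, -0.382, 0.0]
contact_force: [-0.4, -0.3, -4.0]
grip_width: 0.0199
finger_force: 30.0
```

Run:
```python
from h import *
plan(.5113,.0129,.0807,-14)
```

```text
offset [ 0.0013 -0.0013  0.0018] twist [ 0.     -0.      0.0003] pos [0.5107 0.0125 0.0814] F [-0.4 -0.3 -4. ] t 25.7 q6 1.73
```

Almost home, with the lips in the mouth and no contact so far. Last millimetre, slowly.

Request:
{"fn": "servo_tool", "kwargs": {"deltas": [{"offset": [0, 0, 0.001], "twist": [0, 0, 0], "fingers": 0.1}, {"offset": [0, 0, 0.002], "twist": [0, 0, 0], "fingers": 0.1}, {"offset": [0, 0, 0.003], "twist": [0, 0, 0], "fingers": 0.1}, {"offset": [0, 0, 0.004], "twist": [0, 0, 0], "fingers": 0.1}, {"offset": [0, 0, 0.005], "twist": [0, 0, 0], "fingers": 0.1}, {"offset": [0, 0, 0.006], "twist": [0, 0, 0], "fingers": 0.1}]}}

```text
clock: 26.3
tool_pos: [0.5107, 0.0125, 0.0807]
orientation: [3.118, -0.382, -0.001]
contact_force: [-8.3, 1.1, 10.8]
grip_width: 0.0198
finger_force: 30.0
```

Request:
{"fn": "servo_tool", "kwargs": {"deltas": [{"offset": [0, 0, -0.003], "twist": [0, 0, 0], "fingers": 0.1}, {"offset": [0, 0, -0.004], "twist": [0, 0, 0], "fingers": 0.15}, {"offset": [0, 0, -0.004], "twist": [0, 0, 0], "fingers": 0.3}, {"offset": [0, 0, -0.004], "twist": [0, 0, 0], "fingers": 0.5}, {"offset": [0, 0, -0.004], "twist": [0, 0, 0], "fingers": 0.6}, {"offset": [0, 0, -0.004], "twist": [0, 0, 0], "fingers": 0.6}]}}

```text
clock: 26.9
tool_pos: [0.5109, 0.0125, 0.0808]
orientation: [-3.118, 0.382, -0.001]
contact_force: [0.3, -0.4, -0.6]
grip_width: 0.0465
finger_force: 0.0
```

Request:
{"fn": "servo_tool", "kwargs": {"deltas": [{"offset": [0, 0, -0.03], "twist": [0, 0, 0], "fingers": 0.6}, {"offset": [0, 0, -0.1], "twist": [0, 0, 0], "fingers": 0.6}, {"offset": [0, 0, -0.2], "twist": [0, 0, 0], "fingers": 0.6}, {"offset": [-0.03, 0, -0.3], "twist": [0, 0, 0], "fingers": 0.6}, {"offset": [-0.08, 0, -0.39], "twist": [0, 0, 0], "fingers": 0.6}, {"offset": [-0.12, 0, -0.42], "twist": [0, 0, 0], "fingers": 0.6}, {"offset": [-0.12, 0, -0.42], "twist": [0, 0, 0], "fingers": 0.6}, {"offset": [-0.12, 0, -0.42], "twist": [0, 0, 0], "fingers": 0.6}]}}

```text
clock: 27.7
tool_pos: [0.4642, 0.0241, 0.2491]
orientation: [3.118, -0.382, 0.002]
contact_force: [-0.7, -1.1, -0.4]
grip_width: 0.057
finger_force: 0.0
```

Run:
```python
from h import *
cv2.imwrite("pics/wa.png",bgr(cam("wrist")))
s=bgr(cam("side"))
cv2.imwrite("pics/fin.png",np.hstack([cv2.imread("pics/wa.png")[:270,130:430],cv2.resize(s[165:255,215:315],(300,270))]))
print(robot.observe()["tool_pos"],robot.observe()["contact_force"])
```

```text
[0.46386658 0.02403527 0.2473685 ] [ 0.1154796  -0.68501932  1.22831929]
```

View pics/fin.png

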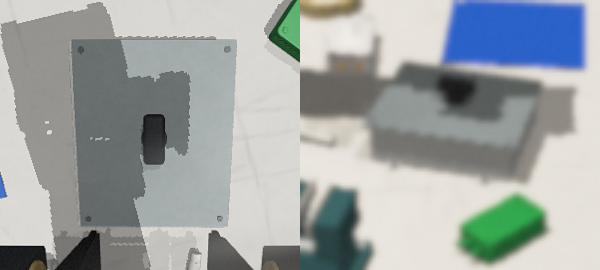

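The lid covers the box squarely, with its corners at (72,40), (237,40) and (80,226) in the wrist crop. It lies flat in the side view, and the gripper is clear of it.

```bash
python3 -c "
from h import *
print(robot.sign_off())"
```

```text
the job is handed in; nothing more can be done
None
```

The job is done and handed in at about 28 s on the clock: the teal module is in the box with its connectors facing the port wall, and the lid is back on at the height it started from.

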